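# Count along the sorting rack by touch and push the carton into the third gap

## Task

Starting at the red end of the divider rack, run a fingertip along its rear rail so that it bends over the yellow tabs of the first, second and third gaps in turn, away from the red end, and leave the tabs of the further gaps alone. Then push the small labelled brown carton standing in front of the rack along the bench, with the fingers only and never lifting or tipping it, into that third gap, narrow end first, until it is home against the rack's back. Leave the other parcels and things on the bench where they are.

Things in the scene. Friction and masses are not known exactly. Their poses are not given: they have to be found in the camera images.
- rack: Grey divider rack fixed to the bench, 71 mm deep (x), 366 mm long (y). Origin on the bench at the middle of its footprint; x points from its open front to its back, y along it to the robot's left. Seven 6 mm dividers, 60 mm high, make six gaps 54 mm wide, centred at y = +150, +90, +30, -30, -90, -150 mm. The second gap from the +y end and the last one hold parcels.
- rack_front (a point): Point on the bench midway along the rack's front, at x = -38 mm, where the rounded divider noses end. The gaps have no floor: things slide in along the bench. The inner face of the back wall is at x = +30 mm, so the gaps are 68 mm deep.
- rack_rail (a point): Middle of the aluminium rail along the top of the rack's back wall: rack x = 33 mm, its top 78 mm above the bench. Over the middle of each gap a yellow tab (4 mm thick, 20 mm wide in x) stands on it, hinged at 82 mm, top at 112 mm; it bends sideways, along y, under about 2 N and springs back. A fingertip run along the rail 86 to 107 mm above the bench bends each tab as it passes.
- red_end: Red block 71 x 26 x 85 mm (x, y, z) fixed against one end of the rack, centred 197 mm from the rack's middle; an identical grey block stands at the other end. The red one shows where counting starts (it may be at the rack's +y or -y end). Origin at the centre of its underside.
- carton: The part to push: brown cardboard carton, white label on top, 80 mm long (x) x 42 mm wide (y) x 45 mm high, 0.1 to 0.2 kg, loose on the bench in front of the rack. Origin at the centre of its underside. It slides; push it low, it can tip. Home in a gap it touches the back wall: its centre is at rack x = -10 mm and it sticks out 12 mm in front of the dividers.
- tab_a (a joint): Sprung yellow tab over gap 1 counted from the rack's +y end, at y = 150 mm in the rack's frame. Radians, 0 = upright, positive = top bent to the rack's -y, negative = to its +y; range -1.5 to 1.5.
- tab_b (a joint): Sprung yellow tab over gap 2 counted from the rack's +y end, at y = 90 mm in the rack's frame. Radians, 0 = upright, positive = top bent to the rack's -y, negative = to its +y; range -1.5 to 1.5.
- tab_c (a joint): Sprung yellow tab over gap 3 counted from the rack's +y end, at y = 30 mm in the rack's frame. Radians, 0 = upright, positive = top bent to the rack's -y, negative = to its +y; range -1.5 to 1.5.
- tab_d (a joint): Sprung yellow tab over gap 4 counted from the rack's +y end, at y = -30 mm in the rack's frame. Radians, 0 = upright, positive = top bent to the rack's -y, negative = to its +y; range -1.5 to 1.5.
- tab_e (a joint): Sprung yellow tab over gap 5 counted from the rack's +y end, at y = -90 mm in the rack's frame. Radians, 0 = upright, positive = top bent to the rack's -y, negative = to its +y; range -1.5 to 1.5.
- tab_f (a joint): Sprung yellow tab over gap 6 counted from the rack's +y end, at y = -150 mm in the rack's frame. Radians, 0 = upright, positive = top bent to the rack's -y, negative = to its +y; range -1.5 to 1.5.
- parcel_b: Blue box 58 x 36 x 50 mm already in the second gap from the rack's +y end; leave alone. Origin at the centre of its underside.
- parcel_f: White box 58 x 36 x 54 mm already in the last gap at the rack's -y end; leave alone. Origin at the centre of its underside.
- tape_roll: Brown tape roll lying flat, 90 mm across, 48 mm high; bystander. Origin at the centre of its underside.
- mug: Blue mug, 80 mm across, 95 mm high; bystander. Origin at the centre of its underside.
- spray: Green bottle, 60 mm across, 170 mm high; bystander. Origin at the centre of its underside.
- screwdriver: Screwdriver, 160 mm long, lying on the bench; bystander. x along it, handle to its -x.
- labelbox: Brown box 90 x 55 x 60 mm at the robot's right side; bystander, not the carton to push. Origin at the centre of its underside.
Things that resemble listed ones, but are neither listed nor needed, are in the scene too. Leave any green, orange or pink look-alike of the carton alone.

How it is judged:
By the outcome, as a careful person would: the job done as asked, in the order asked, and still so for the second after the job is handed in, with the robot touching nothing.
It also fails if it takes over 61 s, if anything falls off the work surface, if the arm or the gripper's body presses on something with over 40 N, if the wrist force passes 120 N, or if a joint passes its speed limit or range.

## Robot

A 6-joint arm with a two-finger parallel gripper is mounted at the origin on the work surface. World frame = base frame: x ahead of the robot, y to its left, z up, the work surface at z = 0. Lengths are in m, angles in rad, forces in N, time in s.
With the tool pointing down it reaches from about 0.4 to 0.925 m from the base axis. Payload 12.5 kg.
Tool frame: the origin (TCP) lies on the mounting face of the last link; the fingertips stand 190 mm ahead of it and the grasp point (between the pads) lies 171 mm ahead of it; y points along the fingers, x is the direction in which the jaws open and shut, and the axes are right-handed (so a half turn about y gives the same grasp; the last joint's range is limited). The gripper opens to 95 mm and grips with 3 to 60 N. Pads are 20 mm wide; open, the fingers measure 119 mm over their backs; the gripper's body (75 mm by 180 mm) begins 59 mm behind the grasp point.
Start: joints at [1.221, 0.491, 1.559, -0, 1.092, -0.106], TCP at [0.151, 0.607, 0.405] pointing down, gripper open.
Joint ranges: [-3.1, 3.1], [-0.84, 2.19], [0.05, 2.79], [-1.13, 4.28], [0.06, 2.93], [-2.69, 2.69]. Speed limits (rad/s): [2.22, 2.22, 2.79, 3.14, 3.14, 3.14].

## Interface

Orientations are given as a rotation vector (axis times angle).
In Python, from station import bot gives the robot as it stands.
- The arm moves only by the tool jog_arm, never from a script. Its argument "moves" is a list of rows, each a list of 4 numbers: the shift along the world's x, y, z in cm, then the turn about the world's z in rad. In form: [[x, y, z, twist], ...]. A call has exactly 8 rows; each row shifts and turns the commanded pose from where the row before left it; what a row does not reach is not made up. A row lasts 1/10 s, in which the tool goes at most 50 mm and 8.59 degrees, less where a joint would pass 70% of its speed; a pose out of reach is approached as far as the arm can. A call is refused whole if a number of a shift passes 5 or a number of a turn 0.15, either way. A call with a gripper value outside its range is refused whole. "gripper" is the finger opening in cm, from 0 to 9.51, set as the call begins (left out, the last holds). The fingers move at their own pace and stop on an object; "grip_force" is the grip in N (left out, the last holds). Time passes only in rows, so rows that do not move let the fingers close, or fill a call up. It gives the time, the measured TCP pose, the force and the opening at its end, in the units of the state.
- bot.state(): the state, without advancing time (a new reading comes with each control period).
- bot.camera(name): name is "scene" or "top" or "wrist"; returns (picture, depth): 480x640x3 uint8, red, green, blue; 480x640 float32, m along the optical axis (not along the pixel's ray), 0 where there is no reading.
- bot.camera_model(name): a dict with "camera_matrix" (3x3 intrinsics, pixels), "T" (4x4, takes a point from camera to world coordinates). Camera axes: x right, y up, looking along -z (the intrinsics and any distortion apply to the point x, -y, -z); pixel columns grow to the right and rows downward; lengths in m; the calibration is good to about 2 mm. The wrist camera is an equidistant fisheye: a pixel r from the principal point sees the ray r / f radians off the axis. A picture is of the moment at which its call begins: read the wrist's pose just before it. camera_model takes no time and is no camera call; for the wrist camera it gives the pose at the moment of the call.
- bot.finish_job(): hands the job in, once; it reports no verdict.
The state is a dict: "clock": time; "joint_positions": joint angles; "qd": joint speeds; "joint_efforts": joint torques, N m; "tool_pos": TCP position; "tool_rot": TCP orientation; "contact_force": force on the tool from outside, world axes, zero at the start; "ft_torque": the same for the moment, N m; "width": finger opening in m.
Only numpy, scipy, OpenCV 4.12 (cv2) and the standard library are available. Lean on these libraries where they do the work, as an engineer would, in place of code of your own. Each camera call takes 0.05 s, during which the arm holds its last target. There are 200 camera calls.

## Working session

There is one attempt and no reset: what is moved stays moved. The work goes in short steps, Python scripts to look and compute and a tool call to move; the robot and the scene stay as the last step left them, time stands still between calls to the robot, and variables do not carry over. Pictures are saved under pics/ and viewed, on a budget of 10 in all, crops included, one or two more only if the job needs it, and the job is handed in when it is done.

Besides the shell and the picture viewer there is one more tool, called after ">>>" as name(argument=value, ...), one argument or row to a line, values as JSON. jog_arm: Moves the arm, as the interface text tells. Its arguments: {"type":"object","properties":{"moves":{"type":"array","items":{"type":"array","items":{"type":"number"}}},"gripper":{"type":"number"},"grip_force":{"type":"number"}},"required":["moves"]}

```bash
mkdir -p pics; cat > h.py <<'E'
import numpy as np, cv2
from station import bot
def snap(n,f):
    m=bot.camera_model(n); p,d=bot.camera(n); cv2.imwrite(f'pics/{f}.png',p[:,:,::-1]); np.savez(f'pics/{f}.npz',p=p,d=d,K=m['camera_matrix'],T=m['T']); return p,d,m
def pts(d,m):
    K=np.array(m['camera_matrix']);T=np.array(m['T']);v,u=np.mgrid[:480,:640]
    c=np.stack([(u-K[0,2])/K[0,0]*d,-(v-K[1,2])/K[1,1]*d,-d],-1)
    return c@T[:3,:3].T+T[:3,3]
E
python3 - <<'E'
from h import *
for n in('scene','top'):
    p,d,m=snap(n,n+'0'); print(m)
print(bot.state())
E
```

```text
{'camera_matrix': array([[561.34266969,   0.        , 320.21353006],
       [  0.        , 561.34266969, 243.70156906],
       [  0.        ,   0.        ,   1.        ]]), 'T': array([[-0.68840793, -0.44817574,  0.57029205,  1.20364695],
       [ 0.72529464, -0.43239107,  0.53571042,  0.59779549],
       [ 0.00649678,  0.78241707,  0.6227209 ,  0.77131826],
       [ 0.        ,  0.        ,  0.        ,  1.        ]])}
{'camera_matrix': array([[483.69268497,   0.        , 319.31481198],
       [  0.        , 483.69268497, 245.92549942],
       [  0.        ,   0.        ,   1.        ]]), 'T': array([[ 0.01453628,  0.99852751, -0.05226377,  0.4843834 ],
       [-0.9996546 ,  0.01565747,  0.02110758,  0.01472309],
       [ 0.02189481,  0.0519389 ,  0.99841022,  1.2184575 ],
       [ 0.        ,  0.        ,  0.        ,  1.        ]])}
{'clock': 0.1, 'joint_positions': array([ 1.22139610e+00,  4.91491713e-01,  1.55935537e+00,  5.85774821e-06,
        1.09171594e+00, -1.05599375e-01]), 'qd': array([ 7.71449452e-04, -3.46325777e-03, -6.66453972e-04, -1.26132467e-03,
       -5.27821976e-05,  4.43932444e-04]), 'joint_efforts': array([ 2.32676393e-03, -6.13614964e+01, -2.58602518e+01,  6.94254600e-02,
        4.71062609e-02, -6.80767971e-05]), 'tool_pos': array([0.15084103, 0.60650465, 0.40423621]), 'tool_rot': array([-1.31523653, -1.02712864,  1.02850709]), 'contact_force': array([ 0.31052739,  0.88580902, -0.19471667]), 'ft_torque': array([0.05667432, 0.0180347 , 0.00062885]), 'width': 0.0954728057097513}
```

View pics/top0.png

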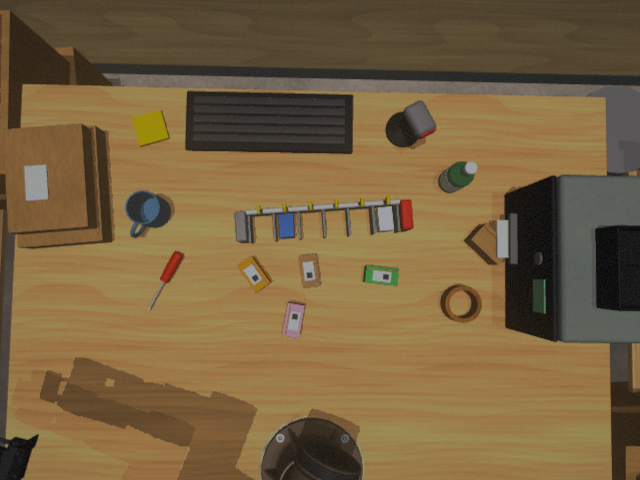

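View pics/scene0.png

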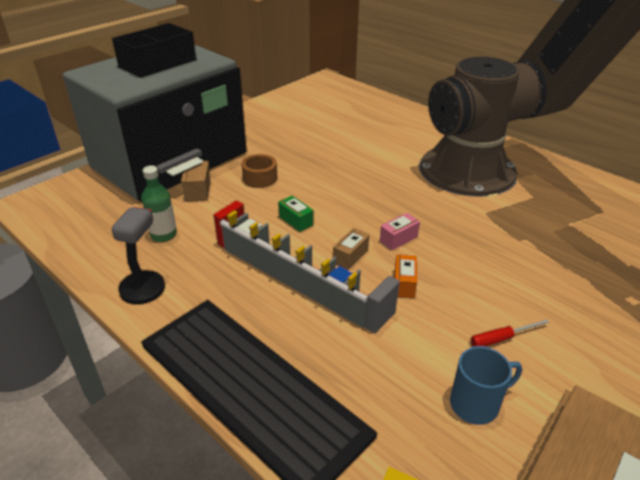

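Top view: rack from grey end (242,226) to red end (406,214), so counting starts at the rack's -y end (tabs f, e, d). The target gap is y=-30, between the dividers at about (324,222) and (349,220). The brown carton is at (310,270), orange at (254,275), pink at (293,320), green at (381,275). Next I measure the rack and carton.

```bash
python3 - <<'E'
from h import *
from scipy.spatial.transform import Rotation as R
z=np.load('pics/top0.npz');p=z['p'];d=z['d'];K=z['K'];T=z['T']
P=pts(d,dict(camera_matrix=K,T=T));hsv=cv2.cvtColor(p,cv2.COLOR_RGB2HSV)
def ray(u,v,h):
    r=T[:3,:3]@np.array([(u-K[0,2])/K[0,0],-(v-K[1,2])/K[1,1],-1]);o=T[:3,3];return o+r*(h-o[2])/r[2]
print(R.from_rotvec(bot.state()['tool_rot']).as_matrix().round(3))
print('bench z',np.median(P[300:340,200:260,2]))
def blob(mask,name):
    n,l,s,c=cv2.connectedComponentsWithStats(mask.astype(np.uint8))
    for i in range(1,n):
        if s[i,4]>8: print(name,s[i],c[i].round(1),np.median(P[l==i],0).round(4), P[l==i][:,2].max().round(3))
H,S,V=[hsv[...,i].astype(int) for i in range(3)]
roi=np.zeros((480,640),bool);roi[185:250,225:425]=1
blob(roi&(H>20)&(H<32)&(S>180)&(V>110)&(P[...,2]>.06),'tab')
blob(roi&((H<6)|(H>174))&(S>150)&(P[...,2]>.075),'red')
blob(roi&(P[...,2]>.078)&(P[...,0]<9)&(np.mgrid[:480,:640][1]<252),'grey')
blob(roi&(H>105)&(H<125)&(S>120),'blue')
# objects standing on the bench in front of rack
m=(P[...,2]>.03)&(P[...,2]<.06);m[:248]=0;m[350:]=0;m[:,:225]=0;m[:,410:]=0
n,l,s,c=cv2.connectedComponentsWithStats(m.astype(np.uint8))
for i in range(1,n):
    if s[i,4]<100: continue
    xy=P[l==i][:,:2]; rc=cv2.minAreaRect((xy*1000).astype(np.float32)); print(s[i],c[i].round(1),rc,np.median(P[l==i][:,2]))
E
```

```text
[[ 0.241 -0.    -0.97 ]
 [ 0.97  -0.001  0.241]
 [-0.001 -1.     0.   ]]
bench z 0.0006396210397978663
tab [386 196   4   9  23] [387.6 199.4] [ 0.6533 -0.165   0.1118] 0.117
tab [335 199   3   9  26] [336.  203.2] [ 0.6419 -0.0456  0.1125] 0.117
tab [360 198   4   9  26] [361.9 201.6] [ 0.6466 -0.1053  0.1115] 0.117
tab [309 201   3   9  26] [310.  204.8] [0.6363 0.0141 0.1121] 0.12
tab [283 203   3   9  26] [284.  206.8] [0.6307 0.0737 0.1121] 0.117
tab [257 205   3   9  26] [258.  208.8] [0.6251 0.1333 0.1112] 0.115
red [400 200  13  29 279] [406.3 213.7] [ 0.6228 -0.2134  0.0852] 1.218
grey [235 210  17  31 345] [240.8 225. ] [0.5899 0.1753 0.0849] 0.09
blue [279 213  15  25 338] [286.  225.1] [0.5949 0.0713 0.0504] 1.218
[299 253  22  35 572] [309.5 270. ] ((486.7680358886719, 12.736011505126953), (79.87374114990234, 42.06576919555664), 8.779234886169434) 0.04570051563258193
[237 256  34  36 592] [253.7 273.3] ((477.3434753417969, 147.9892578125), (80.33773803710938, 42.27948760986328), 36.44514083862305) 0.045661862717594204
[364 265  35  21 575] [381.3 274.7] ((478.19085693359375, -162.2035369873047), (80.13101959228516, 42.007869720458984), 84.57327270507812) 0.045894148536032686
[282 302  23  36 591] [293.2 319.5] ((367.12994384765625, 50.35134506225586), (41.88363265991211, 79.92922973632812), 81.0620346069336) 0.045960540061371846
```

```bash
python3 - <<'E'
from h import *
z=np.load('pics/top0.npz');d=z['d']
P=pts(d,dict(camera_matrix=z['K'],T=z['T']))
for nm,(a,b,c,e) in dict(lamp=(95,150,380,440),spray=(155,198,432,482),mug=(185,240,120,175)).items():
    q=P[a:b,c:e].reshape(-1,3);q=q[(q[:,2]>.03)&(q[:,2]<.5)]
    for h in(.03,.1,.15):
        s=q[q[:,2]>h]
        if len(s): print(nm,h,s.min(0).round(3),s.max(0).round(3))
E
```

```text
lamp 0.03 [ 0.788 -0.266  0.03 ] [ 0.872 -0.194  0.168]
lamp 0.1 [ 0.788 -0.266  0.134] [ 0.872 -0.194  0.168]
lamp 0.15 [ 0.788 -0.264  0.15 ] [ 0.872 -0.194  0.168]
spray 0.03 [ 0.688 -0.367  0.03 ] [ 0.747 -0.308  0.175]
spray 0.1 [ 0.69  -0.367  0.1  ] [ 0.747 -0.309  0.175]
spray 0.15 [ 0.705 -0.353  0.15 ] [ 0.732 -0.324  0.175]
mug 0.03 [0.56  0.362 0.03 ] [0.668 0.443 0.102]
mug 0.1 [0.598 0.368 0.1  ] [0.666 0.436 0.102]
```

>>> jog_arm(
  moves=[
    [3.2, -5, 0, 0.1],
    [3.2, -5, 0, 0.1],
    [3.2, -5, 0, 0.1],
    [3.2, -5, 0, 0.04],
    [3.2, -5, 0, 0],
    [3.2, -5, 0, 0],
    [3.2, -5, 0, 0],
    [3.2, -5, 0, 0],
  ],
  gripper=0,
)

```text
clock: 0.9
tool_pos: [0.3671, 0.2678, 0.4048]
tool_rot: [-1.162, -1.28, 1.28]
contact_force: [1.9, 0.5, 0.6]
width: 0.0364
```

>>> jog_arm(
  moves=[
    [2.5, -4.2, 0, 0],
    [2.5, -4.2, 0, 0],
    [2.5, -4.2, 0, 0],
    [2.5, -4.2, 0, 0],
    [2.5, -4.2, 0, 0],
    [2.5, -4.2, 0, 0],
    [2.5, -4.2, 0, 0],
    [2.5, -4.2, 0, 0],
  ],
)

```text
clock: 1.7
tool_pos: [0.5671, -0.0684, 0.4046]
tool_rot: [-1.162, -1.279, 1.279]
contact_force: [0.2, 1.8, 0.9]
width: 0.0003
```

```bash
cat >> h.py <<'E'
from scipy.spatial.transform import Rotation as R
RO=np.array([.6063,-.0190]);A=np.deg2rad(5.3)
def rk(xy): # world->rack
    c,s=np.cos(A),np.sin(A); return np.array([[c,s],[-s,c]])@(np.array(xy)-RO)
def wd(xy):
    c,s=np.cos(A),np.sin(A); return RO+np.array([[c,-s],[s,c]])@np.array(xy)
def st():
    s=bot.state();M=R.from_rotvec(s['tool_rot']).as_matrix()
    print(s['clock'],s['tool_pos'].round(4),'rack',rk(s['tool_pos'][:2]).round(4),'jaw deg',np.degrees(np.arctan2(M[1,0],M[0,0])).round(2),'down',M[:,1].round(3),'F',s['contact_force'].round(1),s['width'])
E
python3 - <<'E'
from h import *
st(); print(wd([.033,-.185]),wd([.033,.006]))
E
```

```text
1.7 [ 0.5671 -0.0684  0.4046] rack [-0.0436 -0.0456] jaw deg 95.5 down [-0.  0. -1.] F [0.2 1.8 0.9] 0.00030412348387253666
[ 0.65624747 -0.20016084] [ 0.63860469 -0.00997742]
```

>>> jog_arm(
  moves=[
    [2.2, -3.3, 0, 0],
    [2.2, -3.3, 0, 0],
    [2.2, -3.3, 0, 0],
    [2.3, -3.3, 0, 0],
    [0, 0, -3, 0],
    [0, 0, -3, 0],
    [0, 0, -3, 0],
    [0, 0, -2.5, 0],
  ],
)

```text
clock: 2.5
tool_pos: [0.6552, -0.1984, 0.2876]
tool_rot: [-1.16, -1.279, 1.28]
contact_force: [0.9, -0.4, 0.6]
width: 0.0004
```

```bash
python3 - <<'E'
from h import *
p,d,m=snap('wrist','w1');st();print(m)
E
```

```text
2.55 [ 0.6546 -0.1982  0.2837] rack [ 0.0316 -0.1829] jaw deg 95.5 down [-0.006  0.003 -1.   ] F [-1.2  1.3 -2.8] 0.0004392814605743934
{'camera_matrix': array([[371.64829954,   0.        , 322.93120741],
       [  0.        , 371.64829954, 239.53017463],
       [  0.        ,   0.        ,   1.        ]]), 'T': array([[-0.09653003, -0.96501526, -0.24377758,  0.58668884],
       [ 0.99532869, -0.09318153, -0.0252587 , -0.20463263],
       [ 0.00165946, -0.24507704,  0.96950219,  0.26731756],
       [ 0.        ,  0.        ,  0.        ,  1.        ]])}
```

View pics/w1.png

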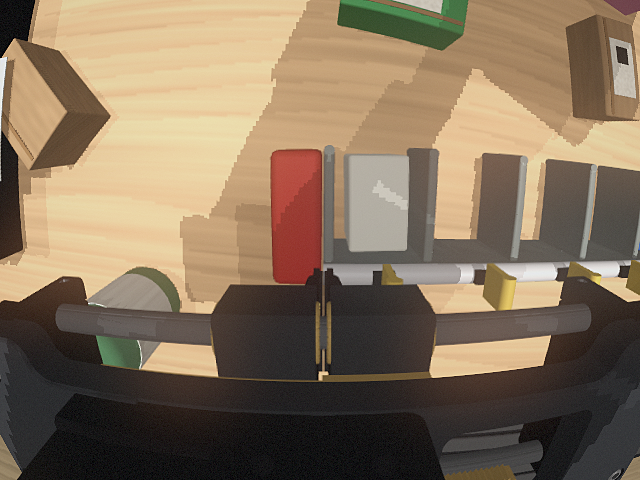

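Wrist view: closed fingertips at about (323,270) over the red block and first divider joint, with the first tab just to the right at (388,275). Ready to run.

>>> jog_arm(
  moves=[
    [-0.1, 1.5, -0.1, 0],
    [-0.1, 1.5, 0, 0],
    [-0.1, 1.5, 0, 0],
    [-0.1, 1.5, 0, 0],
    [-0.1, 1.5, 0, 0],
    [-0.1, 1.5, 0, 0],
    [-0.1, 1.5, 0, 0],
    [-0.1, 1.5, 0, 0],
  ],
)

```text
clock: 3.35
tool_pos: [0.6474, -0.0772, 0.2889]
tool_rot: [-1.162, -1.28, 1.28]
contact_force: [0.7, -0.9, 1.4]
width: 0.0005
```

```bash
python3 - <<'E'
from h import *
p,d,m=snap('scene','s1');st()
cv2.imwrite('pics/s1c.png',cv2.resize(p[180:340,180:420,::-1],(720,480)))
E
```

```text
3.4 [ 0.6472 -0.0752  0.2888] rack [ 0.0355 -0.0597] jaw deg 95.57 down [-0.     0.001 -1.   ] F [-0.   1.7  0.7] -2.4484533799775884e-05
```

View pics/s1c.png

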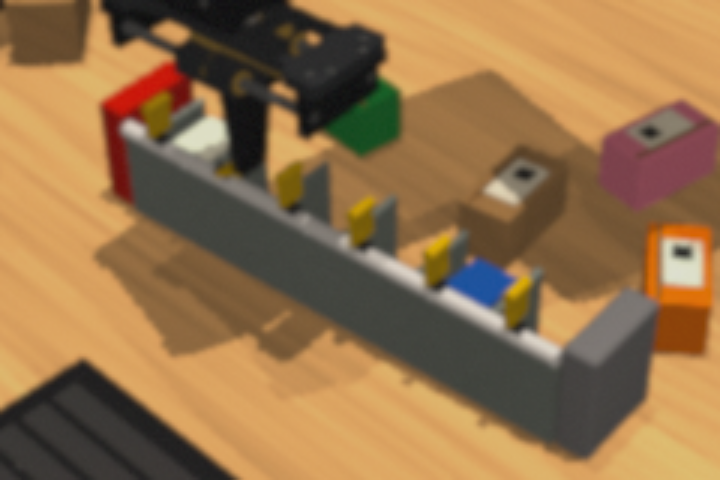

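Tab 1 has sprung back. Tab 2 at (228,170) is bent behind the finger, and tab 3 at (290,185) is next.

>>> jog_arm(
  moves=[
    [-0.1, 1, 0, 0],
    [-0.1, 1, 0, 0],
    [-0.1, 1, 0, 0],
    [-0.1, 1, 0, 0],
    [-0.1, 1, 0, 0],
    [-0.1, 1, 0, 0],
    [0, 0.5, 0, 0],
    [0, 0, 0, 0],
  ],
)

```text
clock: 4.2
tool_pos: [0.6414, -0.0125, 0.2888]
tool_rot: [-1.161, -1.28, 1.28]
contact_force: [-0.7, 0.2, -0.1]
width: 0.0005
```

```bash
python3 - <<'E'
from h import *
p,d,m=snap('scene','s2');st()
cv2.imwrite('pics/s2c.png',cv2.resize(p[180:340,180:420,::-1],(720,480)))
E
```

```text
4.25 [ 0.6415 -0.013   0.2887] rack [0.0356 0.0028] jaw deg 95.55 down [-0.  0. -1.] F [-0.8  0.  -0.3] 0.00077477650926765
```

View pics/s2c.png

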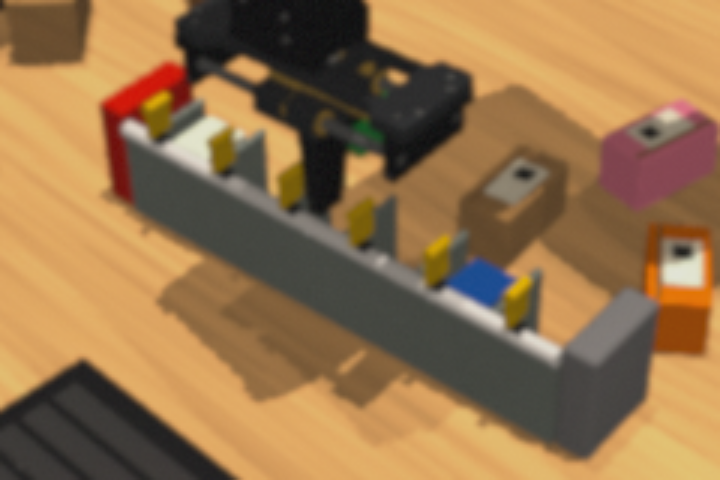

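Tab 3 is behind the finger and has sprung back. Tab 4 is untouched and upright. Lifting off and heading for the carton's left side, after a check of joint 6.

>>> jog_arm(
  moves=[
    [0, 0, 4, 0],
    [-1, 0, 2, 0],
    [-4, 1.5, 0, -0.15],
    [-4, 2, 0, -0.15],
    [-4, 2, 0, -0.15],
    [-3, 2, 0, -0.15],
    [0, 0.8, 0, -0.15],
    [0, 0, 0, -0.15],
  ],
  gripper=4,
)

```text
clock: 5.05
tool_pos: [0.4808, 0.0703, 0.3493]
tool_rot: [-1.488, -0.596, 0.595]
contact_force: [-0.1, 0.1, 0.5]
width: 0.04
```

```bash
python3 - <<'E'
from h import *
st();print(bot.state()['joint_positions'].round(3),wd([-.116,.1]))
E
```

```text
5.05 [0.4808 0.0703 0.3493] rack [-0.1167  0.1005] jaw deg 43.64 down [ 0.001  0.    -1.   ] F [-0.1  0.1  0.5] 0.040036659974045825
[ 0.009  0.369  1.957  0.     0.815 -0.753] [0.48155888 0.06985748]
```

>>> jog_arm(
  moves=[
    [0, 0, 0, -0.15],
    [0, 0, 0, -0.15],
    [0, 0, -2, -0.15],
    [0, 0, -3, -0.15],
    [0, 0, -3.5, -0.07],
    [0, 0, -3.5, 0],
    [0, 0, -2, 0],
    [0, 0, -0.8, 0],
  ],
)

```text
clock: 5.85
tool_pos: [0.4814, 0.0693, 0.199]
tool_rot: [-1.569, -0.074, 0.078]
contact_force: [0.5, 0.2, 0.1]
width: 0.0401
```

```bash
python3 - <<'E'
from h import *
p,d,m=snap('top','t2');st()
cv2.imwrite('pics/t2c.png',cv2.resize(p[180:340,220:420,::-1],(800,640))[:600])
E
```

```text
5.9 [0.4814 0.0694 0.199 ] rack [-0.1162  0.0995] jaw deg 5.53 down [-0.003  0.    -1.   ] F [-0.1  1.  -0.9] 0.04006574696376466
```

View pics/t2c.png

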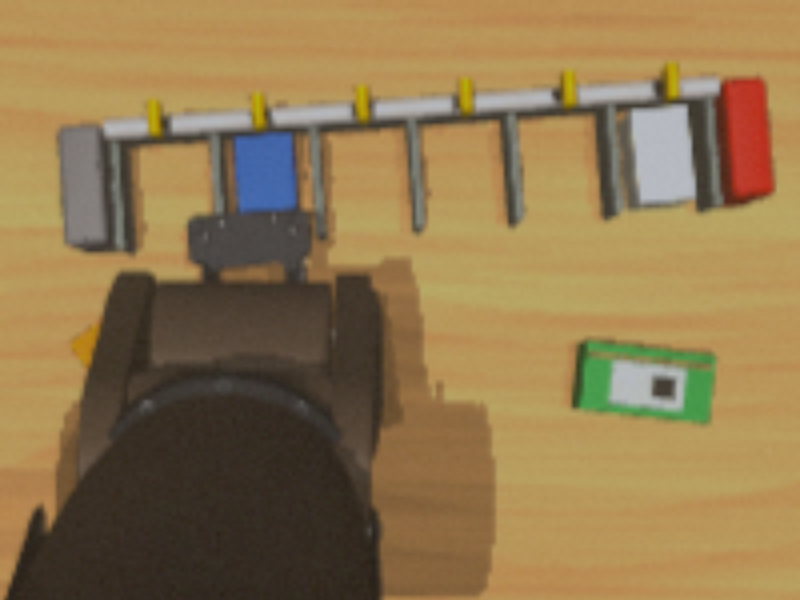

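>>> jog_arm(
  moves=[
    [0.1, -1.2, 0, 0],
    [0.1, -1, 0, 0],
    [0.1, -0.9, 0, 0],
    [0.1, -1, 0, 0],
    [0.1, -1, 0, 0],
    [0.1, -1, 0, 0],
    [0.1, -1, 0, 0],
    [0.1, -1, 0, 0],
  ],
)

```text
clock: 6.7
tool_pos: [0.4895, -0.0123, 0.2008]
tool_rot: [-1.569, -0.076, 0.076]
contact_force: [-0.1, 3.2, 1.0]
width: 0.0399
```

>>> jog_arm(
  moves=[
    [0.1, -0.9, 0, 0],
    [0, -0.5, 0, 0],
    [0, -0.25, 0, 0],
    [0, 0, 0, 0],
    [0, 1, 0, 0],
    [0, 1.5, 0, 0],
    [0, 0, 0, 0],
    [0, 0, 0, 0],
  ],
)

```text
clock: 7.5
tool_pos: [0.4904, -0.0023, 0.2007]
tool_rot: [-1.569, -0.077, 0.077]
contact_force: [-0.1, -1.5, -0.3]
width: 0.04
```

```bash
python3 - <<'E'
from h import *
p,d,m=snap('wrist','w3');st()
p,d,m=snap('scene','s3')
P=pts(d,m)
hsv=cv2.cvtColor(p,cv2.COLOR_RGB2HSV)
w=np.load('pics/w3.npz')['p']
cv2.imwrite('pics/w3c.png',cv2.resize(np.hstack([w,p])[:,:,::-1],(800,300)))
E
```

```text
7.55 [ 0.4905 -0.0026  0.2007] rack [-0.1138  0.027 ] jaw deg 5.61 down [ 0. -0. -1.] F [-0.4 -0.3  0.4] 0.03967529034915476
```

View pics/w3c.png

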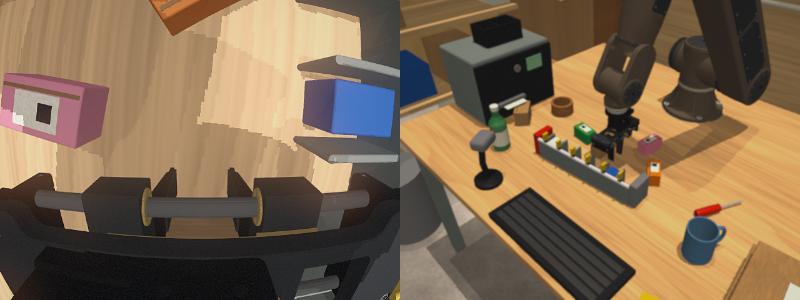

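>>> jog_arm(
  moves=[
    [0, 1, 4, 0],
    [0, 0, 4, 0.15],
    [-2, 0, 4, 0.15],
    [-3, -1, 3, 0.15],
    [-2, -2, 0, 0.15],
    [0, -2, 0, 0.15],
    [0, -2, 0, 0.15],
    [0, -0.5, 0, 0.15],
  ],
)

```text
clock: 8.4
tool_pos: [0.4203, -0.0695, 0.351]
tool_rot: [-1.38, -0.895, 0.895]
contact_force: [-0.1, 0.3, 0.3]
width: 0.0404
```

>>> jog_arm(
  moves=[
    [0, 0, 0, 0.15],
    [0, 0, 0, 0.15],
    [0, 0, 0, 0.15],
    [0, 0, 0, 0.06],
    [0, 0, 0, 0],
    [0, 0, 0, 0],
    [0, 0, 0, 0],
    [0, 0, 0, 0],
  ],
  gripper=1,
)

```text
clock: 9.2
tool_pos: [0.4204, -0.0679, 0.3508]
tool_rot: [-1.168, -1.272, 1.272]
contact_force: [-0.4, -0.2, 0.5]
width: 0.0101
```

```bash
python3 - <<'E'
from h import *
p,d,m=snap('top','t4');st()
cv2.imwrite('pics/t4c.png',cv2.resize(p[180:330,220:420,::-1],(800,600)))
P=pts(d,m)
m=(P[...,2]>.035)&(P[...,2]<.055);m[:248]=0;m[350:]=0;m[:,:225]=0;m[:,410:]=0
n,l,s,c=cv2.connectedComponentsWithStats(m.astype(np.uint8))
for i in range(1,n):
    if s[i,4]<100: continue
    q=P[l==i][:,:2]; print(s[i],cv2.minAreaRect((q*1000).astype(np.float32)),rk(cv2.minAreaRect((q).astype(np.float32))[0]))
E
```

```text
9.25 [ 0.4205 -0.0679  0.3508] rack [-0.1896 -0.0315] jaw deg 94.9 down [ 0.  0. -1.] F [ 0.5  0.6 -0.6] 0.009893065703012191
[331 252  19  28 400] ((498.4278259277344, -61.182533264160156), (67.51658630371094, 42.341392517089844), 5.777610778808594) [-0.11130743 -0.03203798]
[237 256  34  36 583] ((477.0975036621094, 148.008056640625), (80.18272399902344, 42.012725830078125), 37.04036331176758) [-0.11322353  0.17822858]
[364 265  35  21 565] ((478.1706237792969, -162.34576416015625), (80.5235824584961, 41.84764099121094), 84.52447509765625) [-0.1408226  -0.13089751]
[282 302  23  36 584] ((367.35009765625, 50.48127746582031), (41.903499603271484, 79.68292236328125), 81.40272521972656) [-0.23151035  0.09125618]
```

View pics/t4c.png

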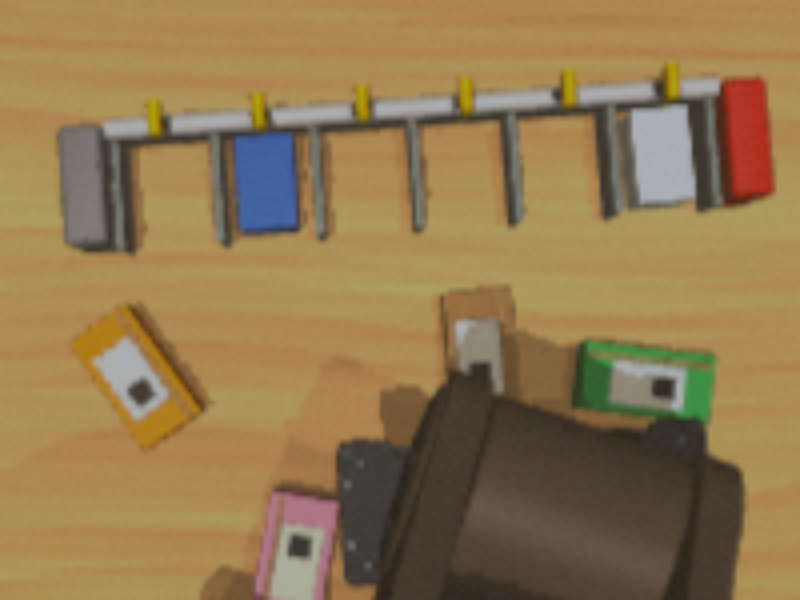

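Carton stands upright at about (478,340) in the crop and is aligned with the target gap between the dividers at (418,225) and (515,220). Orange, pink and green haven't moved. Before pushing I check the divider positions.

```bash
python3 - <<'E'
from h import *
z=np.load('pics/t4.npz');P=pts(z['d'],dict(camera_matrix=z['K'],T=z['T']))
q=P[200:245,230:420].reshape(-1,3);q=q[(q[:,2]>.057)&(q[:,2]<.066)]
r=np.array([rk(a[:2]) for a in q])
for y in(-90,-60,-30,0,30,60,90,120):
    s=r[(abs(r[:,1]-y/1e3)<.014)&(r[:,0]<.022)]
    if len(s)>5:
        k=np.polyfit(s[:,0],s[:,1],1);print(y,len(s),s.min(0).round(4),s.max(0).round(4),'slope deg',np.degrees(k[0]).round(2),'y@0',k[1].round(4))
m=(P[...,2]>.035)&(P[...,2]<.055);m[:250]=0;m[282:]=0;m[:,:328]=0;m[:,355:]=0
c=np.array([rk(a[:2]) for a in P[m]]);
for x in(-.08,-.09,-.1,-.11):
    s=c[abs(c[:,0]-x)<.004];print(x,s.min(0).round(4),s.max(0).round(4))
E
```

```text
-60 61 [-0.0373 -0.0634] [ 0.0213 -0.057 ] slope deg -0.66 y@0 -0.0601
0 58 [-0.0375 -0.0031] [0.0203 0.0026] slope deg -0.47 y@0 -0.0003
60 56 [-0.0354  0.0567] [0.0206 0.0626] slope deg 0.33 y@0 0.0596
120 56 [-0.0356  0.1165] [0.0198 0.1227] slope deg -0.25 y@0 0.1194
-0.08 [-0.084  -0.0514] [-0.0776 -0.0121]
-0.09 [-0.094  -0.0531] [-0.0861 -0.0113]
-0.1 [-0.1039 -0.0525] [-0.0962 -0.011 ]
-0.11 [-0.1139 -0.0518] [-0.1061 -0.0123]
```

>>> jog_arm(
  moves=[
    [0, 0, -4, 0.01],
    [0, 0, -4, 0],
    [0, 0, -4, 0],
    [0, 0, -2.3, 0],
    [0, 0, -0.8, 0],
    [0, 0, 0, 0],
    [0.5, 0.05, 0, 0],
    [1, 0.1, 0, 0],
  ],
)

```text
clock: 10.05
tool_pos: [0.436, -0.0664, 0.201]
tool_rot: [-1.164, -1.28, 1.279]
contact_force: [0.4, 0.5, 0.3]
width: 0.0099
```

>>> jog_arm(
  moves=[
    [1, 0.1, 0, 0],
    [0.8, 0.1, 0, 0],
    [0.8, 0.1, 0, 0],
    [0.8, 0.1, 0, 0],
    [0.8, 0.1, 0, 0],
    [0.8, 0.1, 0, 0],
    [0.8, 0.1, 0, 0],
    [0.8, 0.1, 0, 0],
  ],
)

```text
clock: 10.85
tool_pos: [0.5021, -0.0583, 0.1997]
tool_rot: [-1.162, -1.28, 1.28]
contact_force: [-1.3, -0.5, 0.8]
width: 0.0097
```

```bash
python3 - <<'E'
from h import *
p,d,m=snap('top','t5');st()
P=pts(d,m)
m=(P[...,2]>.038)&(P[...,2]<.05);m[:225]=0;m[282:]=0;m[:,:326]=0;m[:,355:]=0
c=np.array([rk(a[:2]) for a in P[m]]);print(c[:,0].max())
for x in np.arange(-.1,.03,.01):
    s=c[abs(c[:,0]-x)<.004]
    if len(s)>3:print(x.round(3),s.min(0).round(4),s.max(0).round(4))
E
```

```text
10.9 [ 0.5032 -0.0583  0.1998] rack [-0.1063 -0.0296] jaw deg 95.52 down [ 0.002 -0.    -1.   ] F [-0.2  0.4  0.4] 0.010322860521240904
-0.015094783262837473
-0.04 [-0.0426 -0.0571] [-0.036  -0.0157]
-0.03 [-0.0338 -0.0573] [-0.0264 -0.0116]
-0.02 [-0.0239 -0.0492] [-0.0163 -0.0097]
```

>>> jog_arm(
  moves=[
    [0.8, 0.1, 0, 0],
    [0.8, 0.1, 0, 0],
    [0.8, 0.1, 0, 0],
    [0.8, 0.1, 0, 0],
    [0.6, 0, 0, 0],
    [0.3, 0, 0, 0],
    [0.3, 0, 0, 0],
    [0, 0, 0, 0],
  ],
)

```text
clock: 11.7
tool_pos: [0.5457, -0.0544, 0.1998]
tool_rot: [-1.163, -1.28, 1.279]
contact_force: [-0.4, -1.1, -0.6]
width: 0.0102
```

```bash
python3 - <<'E'
from h import *
st()
E
```

```text
11.7 [ 0.5457 -0.0544  0.1998] rack [-0.0636 -0.0297] jaw deg 95.51 down [ 0.001 -0.    -1.   ] F [-0.4 -1.1 -0.6] 0.01022548764375581
```

Not home yet (about 3.5 mm short); continue in small steps.

>>> jog_arm(
  moves=[
    [0.2, 0, 0, 0],
    [0.1, 0, 0, 0],
    [0.1, 0, 0, 0],
    [0.1, 0, 0, 0],
    [0, 0, 0, 0],
    [0, 0, 0, 0],
    [0, 0, 0, 0],
    [0, 0, 0, 0],
  ],
)

```text
clock: 12.5
tool_pos: [0.5485, -0.0544, 0.1997]
tool_rot: [-1.156, -1.275, 1.282]
contact_force: [-16.9, -3.4, 11.4]
width: 0.0101
```

Firm contact at 17 N, so it's home. Back straight off, then lift away and check.

>>> jog_arm(
  moves=[
    [-0.5, 0, 0, 0],
    [-2, -0.2, 0, 0],
    [-3, -0.2, 0, 0],
    [-3, 0, 2, 0],
    [0, 0, 4, 0],
    [-2, 0, 4, 0],
    [-2, 0, 4, 0],
    [-2, 0, 0, 0],
  ],
)

```text
clock: 13.3
tool_pos: [0.4052, -0.0584, 0.3436]
tool_rot: [-1.17, -1.284, 1.278]
contact_force: [-0.2, -0.2, -0.5]
width: 0.0099
```

```bash
python3 - <<'E'
from h import *
p,d,m=snap('top','t6');st()
s,_,_=snap('scene','s6')
cv2.imwrite('pics/f6.png',np.hstack([cv2.resize(p[190:340,220:420],(400,300)),cv2.resize(s[170:320,190:390],(400,300))])[:,:,::-1])
P=pts(d,m)
m=(P[...,2]>.038)&(P[...,2]<.05);m[:205]=0;m[262:]=0;m[:,:322]=0;m[:,350:]=0
m2=m.astype(np.uint8);n,l,s,c=cv2.connectedComponentsWithStats(m2);i=1+s[1:,4].argmax()
rc=cv2.minAreaRect((P[l==i][:,:2]*1000).astype(np.float32));print(rc,rk(np.array(rc[0])/1000))
E
```

```text
13.35 [ 0.4024 -0.0579  0.3417] rack [-0.2067 -0.0199] jaw deg 95.53 down [ 0.003 -0.001 -1.   ] F [-1.4  1.2 -0.3] 0.009998934120771722
((599.6290283203125, -49.90192794799805), (80.40824890136719, 41.85992431640625), 5.477199077606201) [-0.00949688 -0.03015361]
```

View pics/f6.png

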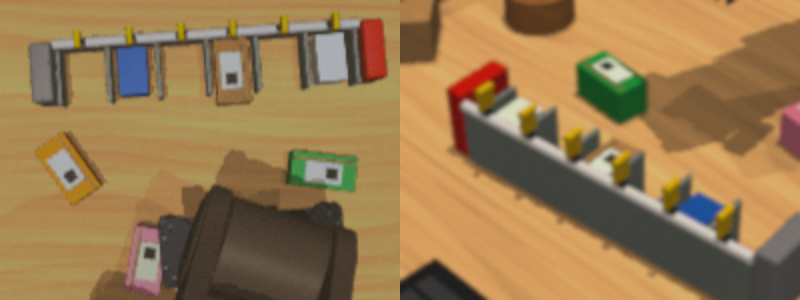

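The carton is in the third gap from the red end at (232,70), the other items are where they were, and all six tabs are upright.

```bash
python3 -c "
from station import bot
print(bot.finish_job())"
```

```text
the job is handed in; nothing more can be done
None
```

The job is done and handed in, at about 13.4 s on the robot's clock.

**Tabs:** The red end is at the rack's -y end. I ran the closed fingertip along the rail at about 98 mm, over tabs f, e and d (gaps 1, 2 and 3), and lifted off at rack y = +3 mm, short of tab c. A picture caught tab e bent. For tabs f and d I only saw them upright again after the finger had passed; I did not see them bent. All six tabs were upright at the end.

**Carton:** I pushed it sideways until it lined up with the third gap, then forward into it with the fingertips low. It met the back wall with about 17 N.

**Last checks:** From the top camera, the carton's centre is at rack x = -9.5 mm and y = -30.2 mm (target -10 and -30), lined up with the rack to within about 0.2°. It is upright and the robot is clear of it. The green, orange and pink look-alikes and the two parcels look unmoved. I did not re-measure the mug, spray, tape roll, screwdriver or label box at the end, but the arm did not go near them. No checks failed or disagreed.

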